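Level the draining rail and stand the tumbler on it

TASK

The narrow draining rail sags at its free end: slide the wooden wedge along the table under its roller foot until the rail's top is level with the top of the steel gauge finger beside its free end, and leave the wedge there. Then stand the tall, straight tumbler without a handle upright on the middle of the levelled rail, centred across its width, setting it down without dropping it. Keep the wedge on the table and do not knock over or shove the mug, vase and bowl.

Things in the scene. Friction and masses are not known exactly. Their poses are not given: they have to be found in the camera images.
- stand: Wooden hinge block with steel gauge, fixed to the table. Origin: on the table, under the roller foot of the levelled rail; +y runs level along the rail to the hinge 220 mm away, x across the rail, z up. Hinge cheeks: y +200 to +250 mm, 80 mm across, 112 mm tall, on a 90 mm wide base 12 mm tall, y +190 to +280 mm. See gauge for the rest.
- gauge (a point): The height mark: inner tip of the steel gauge finger, on its flat top, 100 mm above the table, at (30, -5) mm in the stand's x, y; axes as the stand's. The finger (16 mm wide, 8 mm thick) reaches in from a 12 mm wide post at x +64 to +76 mm that rises from a foot 10 mm tall at x +50 to +100, y -25 to +25 mm.
- rail: Pale wooden slat, 40 mm wide, 20 mm thick, 242 mm long, 0.4 kg, hinged on the stand. Origin on the hinge axis, 90 mm above the table; -y runs along the slat to its free end 235 mm away; top face 10 mm above the origin. At 220 mm a leg ends in a brass foot 16 mm in diameter, 30 mm wide. Start: sags 0.11 rad on its stop, foot's bottom 9 mm above the table; level: 33 mm.
- rail_end (a point): Point on the top face of the rail, on its centre line, 225 mm from the hinge, close beside the gauge finger: 100 mm above the table when the rail is level, about 25 mm lower at the start. Axes as the rail's.
- rail_mid (a point): Middle of the rail: point on its top face, on the centre line, 110 mm from the hinge, 100 mm above the table when level. The target for the centre of the tumbler's underside. Axes as the rail's.
- wedge: Loose dark wooden wedge on the table, 195 x 56 mm, 0.25 kg. Origin: centre of underside; +y points to the thin tip, roughly at the rail's foot. Top slopes from 4 mm high at y +97.5 mm to 44 mm at y -52.5, then flat to the upright butt end at y -97.5. Pushing the butt takes up to 10 N; 10 mm of travel raises the rail's free end about 2.7 mm; it stays where left.
- tumbler: The tall straight tumbler: plain grey-brown clay, open top, no handle, outside diameter 58 mm, height 100 mm, wall 5 mm, about 0.26 kg, standing upright on the table to the left near the robot. Origin: centre of its underside, z up along its axis.
- mug: Bystander of the same clay: mug, about 72 mm diameter and 85 mm tall, with a handle. Origin: centre of its underside; its handle points to its +y. It may stand in any of the three pot places.
- vase: Bystander of the same clay: vase with a narrow neck, 72 mm wide, 120 mm tall. Origin: centre of its underside.
- bowl: Bystander: low cream bowl, 110 mm across, 50 mm tall, on the far right of the table. Origin: centre of its underside.
There are look-alikes about, which are no part of the job. Leave any blue or red look-alike of the tumbler alone.

How it is judged (in metres and radians):
On the way, in this order (a step that is already met when the one before it is completed fails the run):
1. the rail is level with the gauge, carried by the wedge, with the tumbler not yet on it and the robot not touching the rail (z of rail_end in the frame of gauge between -0.005 and 0.005 m and contact force between wedge and rail above 0.3 N and contact force between each of tumbler, the arm, the fingers and rail below 0.1 N), for 0.3 s.
2. the tumbler stands on the level rail (z of rail_end in the frame of gauge between -0.005 and 0.005 m and contact force between wedge and rail above 0.3 N and contact force between tumbler and rail above 0.5 N and angle between tumbler's own z axis and vertical below 0.1 rad), for 0.2 s.
At the end, for the whole second after the job is handed in: The rail rests on the wedge with its free end within 5 mm of the height of the gauge finger's top, and the tumbler stands upright and still on the rail, its centre within 13 mm of the rail's centre line and within 40 mm of the rail's middle lengthwise (z of rail_end in the frame of gauge between -0.005 and 0.005 m and contact force between wedge and rail above 0.3 N and x of tumbler in the frame of rail_mid between -0.013 and 0.013 m and y of tumbler in the frame of rail_mid between -0.04 and 0.04 m and z of tumbler in the frame of rail_mid between -0.006 and 0.006 m and contact force between tumbler and rail above 0.5 N and angle between tumbler's own z axis and vertical below 0.08 rad and linear speed of each of tumbler, wedge below 0.02 m/s); the robot touches nothing.
It fails at once if the tumbler is dropped or falls (moves faster than 0.5 m/s while the fingers do not hold it: a fall of about 13 mm) (contact force between tumbler and the fingers below 0.05 N and linear speed of tumbler above 0.5 m/s).
It fails at once if the wedge is lifted off the table by more than 15 mm (height (world z) of wedge above 0.015 m).
It fails at once if the mug, vase or bowl is moved by more than 30 mm or knocked over (distance of any of mug, vase, bowl from where it was at the start of the episode above 0.03 m or angle between any of mug, vase, bowl's own z axis and vertical above 0.5 rad).
It also fails if it takes over 61 s, if anything falls off the work surface, if the arm or the gripper's body presses on something with over 40 N, if the wrist force passes 120 N, or if a joint passes its speed limit or range.

ROBOT

A 6-joint arm with a two-finger parallel gripper is mounted at the origin on the work surface. World frame = base frame: x ahead of the robot, y to its left, z up, the work surface at z = 0. Lengths are in mm, angles in rad, forces in N, time in s.
With the tool pointing down it reaches from about 300 to 850 mm from the base axis. Payload 4.2 kg.
Tool frame: the origin (TCP) lies on the centre line of the jaws, within the pads' length; the fingertips stand 14 mm ahead of it and the grasp point (between the pads) lies 5 mm behind it; z points along the fingers, y is the direction in which the jaws open and shut (so a half turn about z gives the same grasp; the last joint's range is limited). The gripper opens to 91 mm and grips with 3 to 60 N. Pads are 32 mm wide; open, the fingers measure 118 mm over their backs; the gripper's body (76 mm by 178 mm) begins 60 mm behind the grasp point.
Start: joints at [-1.183, 0.32, 1.565, -0, 1.257, -0.02], TCP at [228.044, -527.861, 227.976] pointing down, gripper open.
Joint ranges: [-3.11, 3.11], [-0.84, 2.01], [0.21, 2.61], [-1.34, 4.49], [0.05, 2.63], [-2.56, 2.56]. Speed limits (rad/s): [2.57, 2.57, 3.14, 3.14, 3.14, 3.14].

INTERFACE

Orientations are given as a 3x3 rotation matrix whose columns are the frame's x, y, z axes.
In Python, from workcell import r, capture, camera_info gives the robot as it stands. The module is installed in compiled form; this text tells all that it offers.
- The arm moves only by the tool apply_moves, never from a script. Its argument "plan" is a list of rows, each a list of 3 entries, a list of its own where there are three numbers: the shift along the world's x, y, z in units of 25 mm (1.0 is 25 mm), then the turn, a rotation vector about the world's x, y, z in units of 8 degrees (1.0 is 8 degrees), then the finger opening in mm, from 0 to 91.2. A call has exactly 10 rows; each row shifts and turns the commanded pose from where the row before left it; what a row does not reach is not made up. A row lasts 1/8 s, in which the tool goes at most 62.5 mm and 10.7 degrees, less where a joint would pass 70% of its speed; a pose out of reach is approached as far as the arm can. A call is refused whole if a number of a shift passes 1 or a number of a turn 1, either way. A call with a gripper value outside its range is refused whole. The fingers move at their own pace and stop on an object; "squeeze" is the grip in N (left out, the last holds). Time passes only in rows, so rows that do not move let the fingers close, or fill a call up. It gives the time, the measured TCP pose, the force and the opening at its end, in the units of the state.
- r.sense(): the state, without advancing time (a new reading comes with each control period).
- capture(name): name is "scene" or "top"; returns the picture (384x512x3 uint8, red, green, blue); there is no depth.
- camera_info(name): a dict with "mtx" (3x3 intrinsics, pixels), "rvec" (rotation vector, rad) and "tvec" (3), from world to camera coordinates, as OpenCV has them. Camera axes: x right, y down, z forward; pixel columns grow to the right and rows downward; lengths in mm; the calibration is good to about 2 mm. A picture is of the moment at which its call begins. camera_info takes no time and is no camera call.
- r.finish_job(): hands the job in, once; it reports no verdict.
The state is a dict: "clock": time; "joints": joint angles; "joint_velocities": joint speeds; "tau": joint torques, N m; "position": TCP position; "orientation": TCP orientation; "contact_force": force on the tool from outside, world axes, zero at the start; "wrist_torque": the same for the moment, N m; "finger_gap": finger opening in mm.
Only numpy, scipy, OpenCV 4.12 (cv2) and the standard library are available. Lean on these libraries where they do the work, as an engineer would, in place of code of your own. Each camera call takes 0.05 s, during which the arm holds its last target.

## Working session

There is one attempt and no reset: what is moved stays moved. The work goes in short steps, Python scripts to look and compute and a tool call to move; the robot and the scene stay as the last step left them, time stands still between calls to the robot, and variables do not carry over. Pictures are saved under pics/ and viewed, and the job is handed in when it is done.

Besides the shell and the picture viewer there is one more tool, called in YAML: its name, and indented under it one key for each argument. apply_moves: Moves the arm, as the interface text tells. Its arguments: {"type":"object","properties":{"plan":{"type":"array","items":{"type":"array"}},"squeeze":{"type":"number"}},"required":["plan"]}

```bash
mkdir -p pics
cat > h.py <<'E'
import numpy as np, cv2
from workcell import r, capture, camera_info
def cam(n):
    c=camera_info(n); R=cv2.Rodrigues(np.array(c['rvec'],float))[0]; return np.array(c['mtx'],float),R,np.array(c['tvec'],float).ravel()
def ray(n,uv,z):
    K,R,t=cam(n); d=R.T@np.linalg.solve(K,[uv[0],uv[1],1.]); o=-R.T@t
    return o+d*(z-o[2])/d[2]
def proj(n,P):
    K,R,t=cam(n); p=K@(R@np.array(P,float)+t); return p[:2]/p[2]
def save(n,f):
    im=capture(n); cv2.imwrite(f'pics/{f}.png',im[:,:,::-1]); return im
def crop(im,x0,y0,x1,y1,s,f):
    c=im[y0:y1,x0:x1]; cv2.imwrite(f'pics/{f}.png',cv2.resize(c[:,:,::-1],None,fx=s,fy=s,interpolation=cv2.INTER_CUBIC))
E
python3 - <<'E'
from h import *
save('scene','s0');save('top','t0')
for n in('scene','top'):
    K,R,t=cam(n);print(n,K.round(1).tolist(),(-R.T@t).round(),R[2].round(2))
print(r.sense())
E
```

```text
scene [[408.6, 0.0, 257.8], [0.0, 408.6, 193.2], [0.0, 0.0, 1.0]] [1173.  423. 1083.] [-0.53 -0.3  -0.8 ]
top [[402.8, 0.0, 257.3], [0.0, 402.8, 190.5], [0.0, 0.0, 1.0]] [ 335.   80. 1160.] [ 0.16 -0.   -0.99]
{'clock': 0.1, 'joints': array([-1.18298221e+00,  3.20253843e-01,  1.56553741e+00,  3.27819055e-05,
        1.25741365e+00, -1.99551200e-02]), 'joint_velocities': array([-0.00115801, -0.00132694, -0.00450249, -0.00173039,  0.00098132,
       -0.00065291]), 'tau': array([ 1.82205617e-04, -4.13332272e+01, -2.32509148e+01,  7.28800683e-02,
        4.21764760e-02, -7.70061229e-05]), 'position': array([ 227.89636843, -527.446673  ,  227.19710096]), 'orientation': array([[ 9.18011780e-01,  3.96552689e-01, -5.80824842e-04],
       [ 3.96553109e-01, -9.18010549e-01,  1.50430559e-03],
       [ 6.33330920e-05, -1.61129814e-03, -9.99998700e-01]]), 'contact_force': array([ 0.43907147, -0.32489736, -0.61802631]), 'wrist_torque': array([-0.05752852,  0.06618131, -0.00745021]), 'finger_gap': 91.07966276180458}
```

View pics/s0.png

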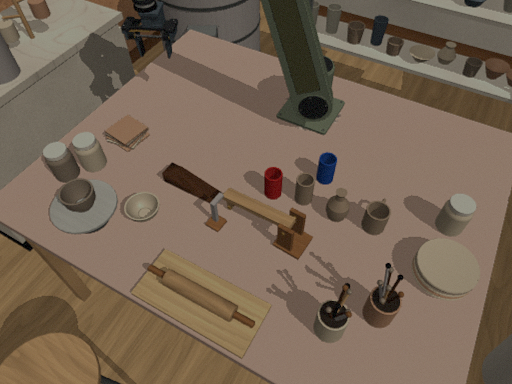

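View pics/t0.png

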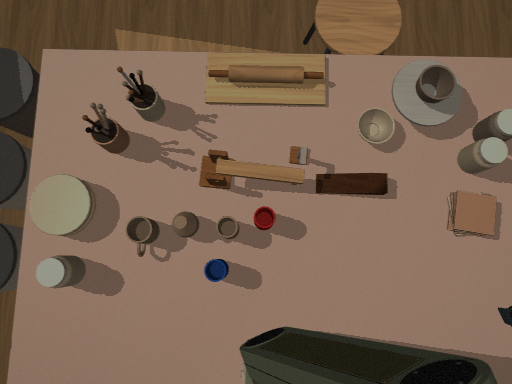

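Run:
```python
from h import *
a=cv2.imread('pics/t0.png')[:,:,::-1]; b=cv2.imread('pics/s0.png')[:,:,::-1]
crop(a,195,135,395,245,4,'t0c'); crop(b,155,140,405,265,3.2,'s0c')
```

```text
(no output)
```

View pics/t0c.png

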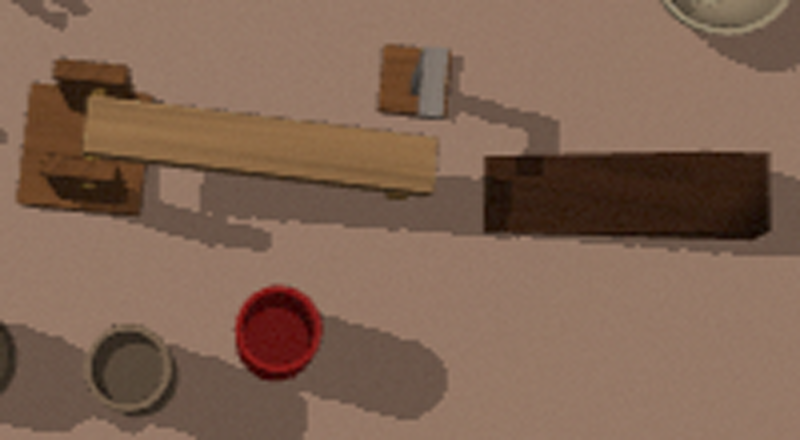

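View pics/s0c.png

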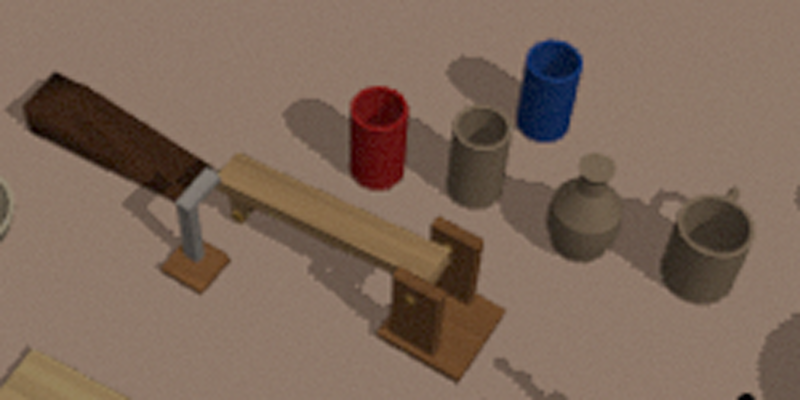

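Run:
```python
from h import *
f=lambda p:(p[0]/4+195-.4,p[1]/4+135-.4)
def show(l,p,z):
    q=ray('top',f(p),z); print(l,q.round(1)); return q
A=[show('rail',p,z) for p,z in [((90,95),100.7),((84,153),100.7),((438,137),74.3),((433,193),74.3)]]
h=(A[0]+A[1])/2; e=(A[2]+A[3])/2; d=h-e; print('mid hinge',h,'end',e,'len',np.linalg.norm(d),'w',np.linalg.norm(A[0]-A[1]),np.linalg.norm(A[2]-A[3]),'yaw from +y',np.arctan2(-d[0],d[1]))
for p,z in [((485,157),4),((485,235),4),((770,153),44),((770,235),44),((762,240),0)]: show('wedge',p,z)
for p,z in [((34,84),12),((19,206),12),((137,214),12)]: show('base',p,z)
for p,z in [((448,48),100),((444,116),100),((420,116),100)]: show('fing',p,z)
a=cv2.imread('pics/t0.png'); b=cv2.imread('pics/s0.png')
# tumbler rim: scene & top rim ellipse centres
for l,p in [('tum',(131,368)),('red',(279,332)),]: print(l,ray('top',f(p),100).round(1))
g=lambda p:(p[0]/3.2+155-.3,p[1]/3.2+140-.3)
print('scene tum',ray('scene',g((480,128)),100).round(1),'red',ray('scene',g((379,110)),100).round(1))
print('vase',ray('top',(185,224),120),ray('scene',g((597,166)),120))
print('mug',ray('scene',g((714,222)),85), 'handle',ray('scene',g((733,195)),50))
print('blue',ray('scene',g((553,63)),100))
print('stand in scene, gauge tip', ray('scene',g((188,207)),100),ray('scene',g((218,173)),100))
print('butt scene',[ray('scene',g(p),z).round(1) for p,z in [((57,74),44),((30,100),44),((33,130),0),((182,200),4),((212,170),4)]])
print('railend scene',[ray('scene',g(p),74.3).round(1) for p in [(220,180),(240,154)]])
```

```text
rail [588.3 188.1 100.7]
rail [548.4 190.8 100.7]
rail [569.5 -49.6  74.3]
rail [530.3 -46.2  74.3]
mid hinge [568.36050344 189.47794422 100.7       ] end [549.86404617 -47.87739735  74.3       ] len 239.53420863068254 w 39.9902633959676 39.37199996860136 yaw from +y -0.0777701149363601
wedge [570.3 -92.4   4. ]
wedge [512.6 -92.1   4. ]
wedge [ 568.8 -288.1   44. ]
wedge [ 510.1 -286.2   44. ]
wedge [ 513.2 -294.7    0. ]
base [617.  238.3  12. ]
base [526.4 245.7  12. ]
base [522.1 160.3  12. ]
fing [625.7 -53.3 100. ]
fing [578.4 -50.6 100. ]
fing [578.1 -34.4 100. ]
tum [405.3 155.2 100. ]
red [430.7  58.4 100. ]
scene tum [405.6 158.3 100. ] red [432.6  62.1 100. ]
vase [408.6931636  263.11060796 120.        ] [410.02150356 277.83676202 120.        ]
mug [391.06975305 392.47918875  85.        ] handle [323.8074652  397.00595997  50.        ]
blue [293.58910807 186.75462604 100.        ]
stand in scene, gauge tip [621.4261723  -38.21779657 100.        ] [574.489058   -34.86426205 100.        ]
butt scene [array([ 511.1, -280.2,   44. ]), array([ 554. , -283.3,   44. ]), array([ 560.1, -285. ,    0. ]), array([563.2, -93.4,   4. ]), array([515.8, -87.1,   4. ])]
railend scene [array([565.1, -40.6,  74.3]), array([528.6, -40.4,  74.3])]
```

The wanted tumbler is at top (228,228) / scene (305,190): plain grey-brown, with no handle. The other candidates are ruled out: red (264,218), blue (217,270), vase with neck (185,224) and mug with handle (141,231). The enlarged crops confirm it. The wedge measures 196 × 57 mm and the rail 240 × 40 mm, which fits the sizes given, and the gauge and hinge agree on the stand's pose. I'll go to the wedge butt first.

apply_moves:
  plan:
    - [[1,0.82,-0.4],[0,0,0.82],91]
    - [[1,0.82,-0.4],[0,0,0.82],91]
    - [[1,0.82,-0.4],[0,0,0.82],91]
    - [[1,0.82,-0.4],[0,0,0.82],91]
    - [[1,0.82,-0.4],[0,0,0.82],91]
    - [[1,0.82,-0.4],[0,0,0.82],91]
    - [[1,0.82,-0.4],[0,0,0.82],91]
    - [[1,0.82,-0.4],[0,0,0.82],91]
    - [[1,0.82,-0.4],[0,0,0.82],91]
    - [[1,0.82,-0.4],[0,0,0.82],91]
  squeeze: 15

```text
clock: 1.35
position: [478.6, -322.0, 127.2]
orientation: [[0.014, 1.0, -0.001], [1.0, -0.014, 0.0], [0.0, -0.001, -1.0]]
contact_force: [0.4, 0.3, 0.1]
finger_gap: 90.8
```

apply_moves:
  plan:
    - [[1,0.82,0],[0,0,0],91]
    - [[1,0.82,0],[0,0,0],91]
    - [[0.47,0.42,0],[0,0,0],91]
    - [[0,0,0],[0,0,0],91]
    - [[0,0,0],[0,0,0],91]
    - [[0,0,0],[0,0,0],91]
    - [[0,0,0],[0,0,0],91]
    - [[0,0,0],[0,0,0],91]
    - [[0,0,0],[0,0,0],91]
    - [[0,0,0],[0,0,0],91]

```text
clock: 2.6
position: [539.8, -271.4, 128.0]
orientation: [[0.018, 1.0, 0.0], [1.0, -0.018, 0.0], [0.0, 0.0, -1.0]]
contact_force: [0.2, 0.3, -0.7]
finger_gap: 90.9
```

Run:
```python
from h import *
s=r.sense();print(s['position'],s['orientation'].round(3),s['joints'].round(2))
a=save('top','t1');b=save('scene','s1')
crop(a,195,120,445,290,3.2,'t1c')
```

```text
[ 539.76369432 -271.35676768  127.96127328] [[ 0.018  1.     0.   ]
 [ 1.    -0.018  0.   ]
 [ 0.     0.    -1.   ]] [-0.48  0.44  1.64  0.    1.06 -0.47]
```

View pics/t1c.png

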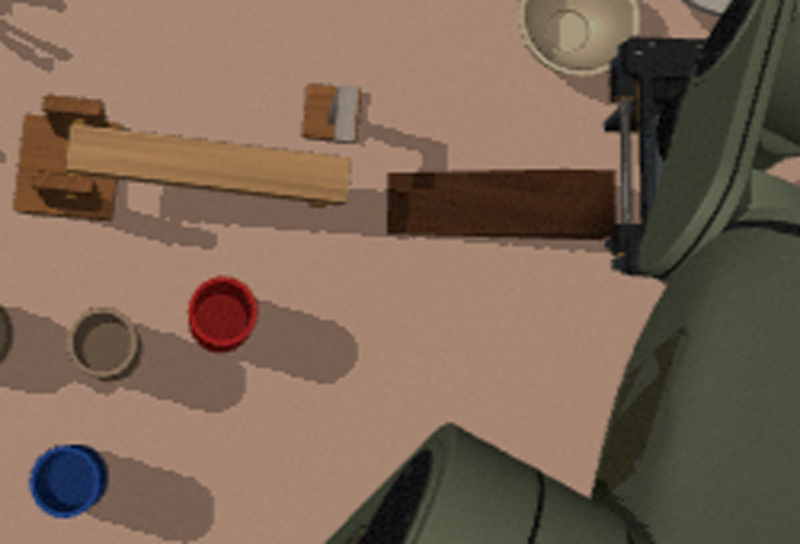

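View pics/s1.png

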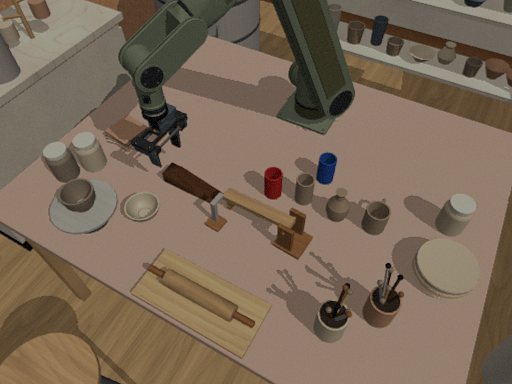

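The top crop shows the gripper at the butt end (crop ~(625,200)), about to straddle the wedge; everything is in place. I'll check the bowl clearance, then descend.

Run:
```python
from h import *
print(ray('top',(376,124),50),ray('top',(376,143),50),ray('scene',(141,204),50))
```

```text
[ 709.97465134 -258.95010857   50.        ] [ 653.69851048 -257.34914909   50.        ] [ 701.3089653  -260.33384818   50.        ]
```

apply_moves:
  plan:
    - [[0,0,-0.8],[0,0,0],91]
    - [[0,0,-0.8],[0,0,0],91]
    - [[0,0,-0.8],[0,0,0],91]
    - [[0,0,-0.8],[0,0,0],91]
    - [[0,0,-0.5],[0,0,0],91]
    - [[0,0,-0.4],[0,0,0],91]
    - [[0,0,0],[0,0,0],91]
    - [[0,0,0],[0,0,0],50]
    - [[0,0,0],[0,0,0],50]
    - [[0,0,0],[0,0,0],50]
  squeeze: 15

```text
clock: 3.95
position: [540.0, -271.5, 25.9]
orientation: [[0.018, 1.0, 0.001], [1.0, -0.018, -0.0], [-0.0, 0.001, -1.0]]
contact_force: [0.4, 0.4, 0.5]
finger_gap: 64.1
```

apply_moves:
  plan:
    - [[0,0,0],[0,0,0],50]
    - [[0,0,0],[0,0,0],50]
    - [[0,0,0],[0,0,0],50]
    - [[0,0,0],[0,0,0],50]
    - [[0,0,0],[0,0,0],50]
    - [[0,0,0],[0,0,0],50]
    - [[0,0,0],[0,0,0],50]
    - [[0,0,0],[0,0,0],50]
    - [[0,0,0],[0,0,0],50]
    - [[0,0,0],[0,0,0],50]

```text
clock: 5.2
position: [539.8, -271.4, 25.7]
orientation: [[0.018, 1.0, 0.0], [1.0, -0.018, -0.0], [-0.0, 0.0, -1.0]]
contact_force: [-1.4, -0.3, 4.9]
finger_gap: 56.0
```

apply_moves:
  plan:
    - [[0.05,0.4,0],[0,0,-0.11],50]
    - [[0.05,0.4,0],[0,0,-0.11],50]
    - [[0.04,0.4,0],[0,0,-0.11],50]
    - [[0.03,0.4,0],[0,0,-0.1],50]
    - [[0,0.4,0],[0,0,0],50]
    - [[0,0.4,0],[0,0,0],50]
    - [[0,0.4,0],[0,0,0],50]
    - [[0,0.4,0],[0,0,0],50]
    - [[0,0.4,0],[0,0,0],50]
    - [[0,0.4,0],[0,0,0],50]
  squeeze: 25

```text
clock: 6.45
position: [544.8, -172.4, 25.8]
orientation: [[0.077, 0.997, 0.002], [0.997, -0.077, -0.003], [-0.003, 0.002, -1.0]]
contact_force: [1.2, -10.4, 4.5]
finger_gap: 55.9
```

apply_moves:
  plan:
    - [[0,0.3,0],[0,0,0],50]
    - [[0,0.3,0],[0,0,0],50]
    - [[0,0.3,0],[0,0,0],50]
    - [[0,0.3,0],[0,0,0],50]
    - [[0,0.3,0],[0,0,0],50]
    - [[0,0.3,0],[0,0,0],50]
    - [[0,0.2,0],[0,0,0],50]
    - [[0,0,0],[0,0,0],50]
    - [[0,0,0],[0,0,0],50]
    - [[0,0,0],[0,0,0],50]

```text
clock: 7.7
position: [544.4, -121.6, 25.8]
orientation: [[0.077, 0.997, 0.001], [0.997, -0.077, -0.001], [-0.001, 0.001, -1.0]]
contact_force: [0.7, -7.1, 4.8]
finger_gap: 56.2
```

Run:
```python
from h import *
s=r.sense();print(s['position'],s['orientation'].round(3),s['contact_force'])
a=save('top','t2');b=save('scene','s2')
crop(a,195,120,395,270,4,'t2c');crop(b,155,140,355,290,4,'s2c')
```

```text
[ 544.36985357 -121.63652743   25.75690537] [[ 0.077  0.997  0.001]
 [ 0.997 -0.077 -0.001]
 [-0.001  0.001 -1.   ]] [ 0.69906845 -7.09133714  4.78740508]
```

View pics/t2c.png

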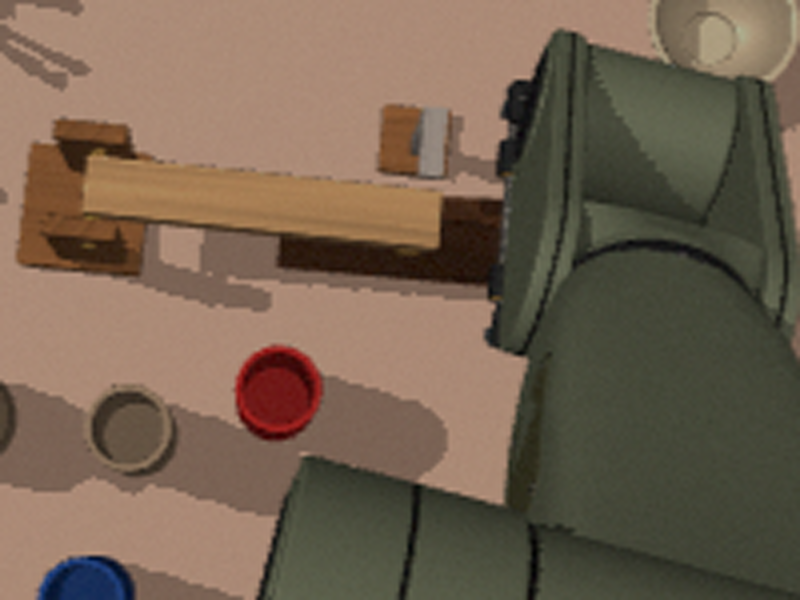

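View pics/s2c.png

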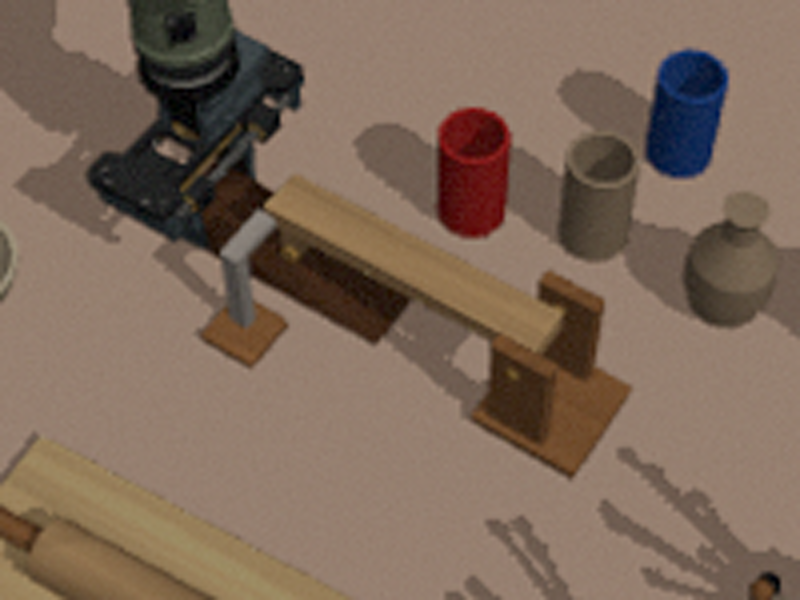

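```bash
cat >> h.py <<'E'
def tri(pt,ps):
    P=[]
    for n in('top','scene'):
        K,R,t=cam(n); P.append(K@np.c_[R,t])
    X=cv2.triangulatePoints(P[0],P[1],np.array(pt,float).reshape(2,1),np.array(ps,float).reshape(2,1)); return (X[:3]/X[3]).ravel()
E
python3 - <<'E'
from h import *
T=lambda p:(p[0]/4+195-.4,p[1]/4+120-.4)
S=lambda p:(p[0]/4+155-.4,p[1]/4+140-.4)
print('tip',ray('top',T((279,268)),2),ray('scene',S((376,343)),2),ray('scene',S((410,293)),4))
print('end R(+x)',tri(T((441,194)),S((265,206))),'end L',tri(T((438,246)),S((291,178))))
print('fing tip far y-',tri(T((445,177)),S((268,212))), 'tip near', tri(T((419,175)),S((280,222))))
a=cv2.imread('pics/t2.png')[:,:,::-1];b=cv2.imread('pics/s2.png')[:,:,::-1]
crop(a,285,135,325,190,10,'t2d');crop(b,205,170,255,220,12,'s2d')
E
```

```text
tip [530.07317754  57.70650734   2.        ] [581.32012437  56.28524031   2.        ] [528.1450963   57.18484595   4.        ]
end R(+x) [566.53663345 -48.24132055  95.99188068] end L [531.50881624 -46.70648443  92.5815895 ]
fing tip far y- [575.02271674 -45.51915382 101.64727171] tip near [577.34589541 -30.56418573 100.44137351]
```

View pics/t2d.png

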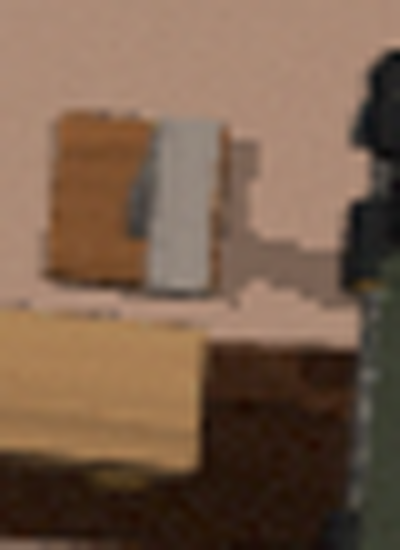

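View pics/s2d.png

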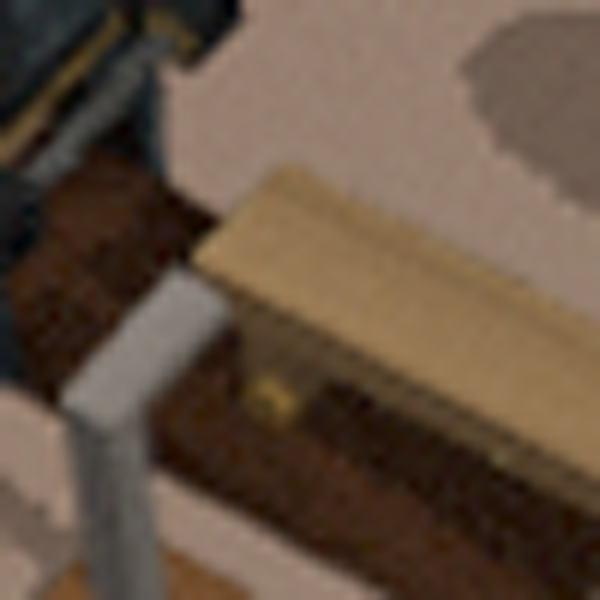

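Both views show the rail raised but still about 4–6 mm low; the wedge tip lies at y ≈ 57, as predicted. I'll advance about 16 mm more.

apply_moves:
  plan:
    - [[0.02,0.2,0],[0,0,0],50]
    - [[0.02,0.2,0],[0,0,0],50]
    - [[0.01,0.2,0],[0,0,0],50]
    - [[0,0.04,0],[0,0,0],50]
    - [[0,0,0],[0,0,0],50]
    - [[0,0,0],[0,0,0],50]
    - [[0,0,0],[0,0,0],50]
    - [[0,0,0],[0,0,0],50]
    - [[0,0,0],[0,0,0],50]
    - [[0,0,0],[0,0,0],50]

```text
clock: 9.05
position: [545.4, -106.2, 25.7]
orientation: [[0.077, 0.997, 0.001], [0.997, -0.077, -0.002], [-0.002, 0.001, -1.0]]
contact_force: [0.7, -9.6, 5.3]
finger_gap: 55.6
```

Run:
```python
from h import *
s=r.sense();print(s['position'],s['contact_force'])
a=save('top','t3');b=save('scene','s3')
crop(a,210,135,325,190,6.5,'t3d');crop(b,200,170,260,220,12,'s3d')
crop(b,205,170,305,240,8,'s3e')
```

```text
[ 545.39908367 -106.18303017   25.74128282] [ 0.66137927 -9.62590698  5.28412551]
```

View pics/t3d.png

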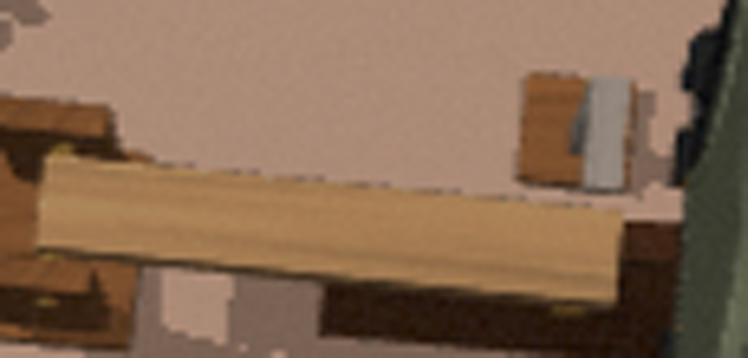

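View pics/s3d.png

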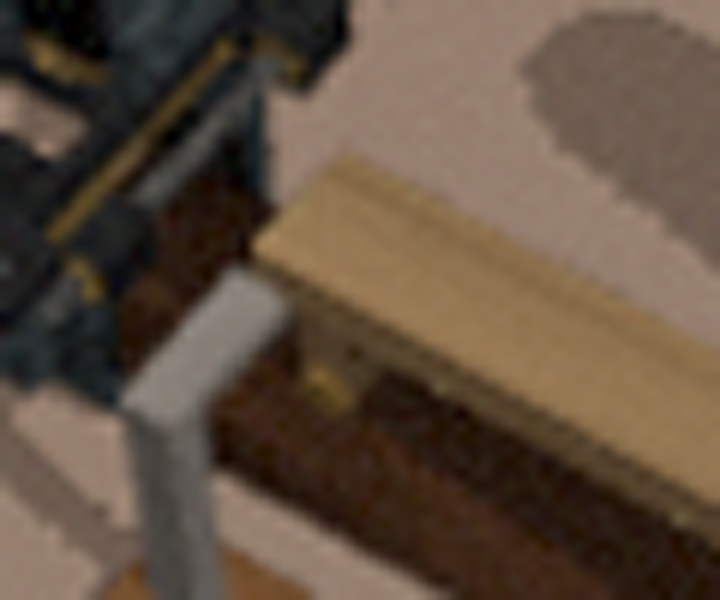

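View pics/s3e.png

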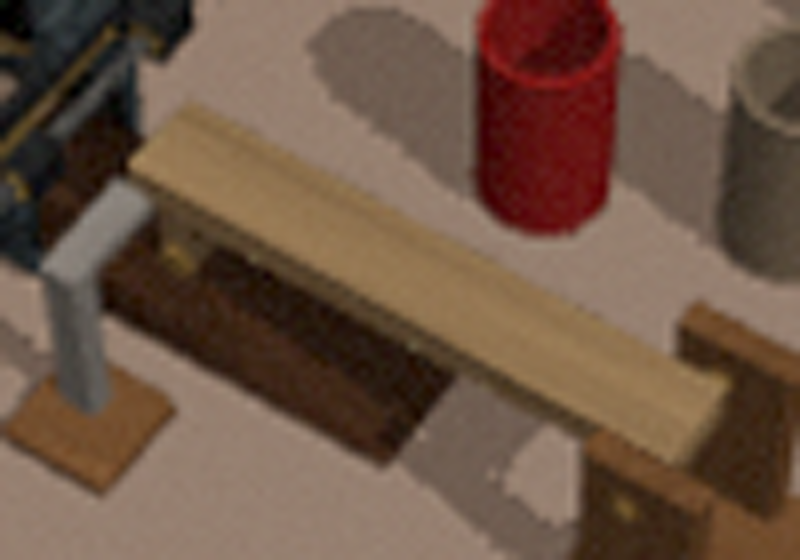

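Run:
```python
from h import *
T=lambda p:((p[0]+.5)/6.5+210-.5,(p[1]+.5)/6.5+135-.5)
S=lambda p:((p[0]+.5)/12+200-.5,(p[1]+.5)/12+170-.5)
E=lambda p:((p[0]+.5)/8+205-.5,(p[1]+.5)/8+170-.5)
for l,t,s in [('endR',T((622,211)),S((254,245))),('endL',T((614,303)),S((342,152))),('f-',T((628,190)),S((239,267))),('f+',T((584,187)),S((290,303))),('hingeR',T((47,157)),E((680,462))),('hingeL',T((40,250)),E((728,378)))]:
    print(l,tri(t,s).round(1),'z100:',ray('top',t,100)[:2].round(1),ray('scene',s,100)[:2].round(1))
print(ray('top',T((321,335)),2),ray('scene',E((385,466)),2))
```

```text
endR [567.7 -48.  103.3] z100: [569.  -49.7] [565.3 -48.2]
endL [529.6 -45.2 100.8] z100: [530.2 -46.3] [528.7 -44.5]
f- [575.9 -49.  103.4] z100: [577.9 -52.2] [573.1 -47.8]
f+ [577.7 -31.9 101.1] z100: [578.8 -33.9] [576.5 -30.5]
hingeR [586.  191.9 100.7] z100: [587.4 189. ] [584.4 194.7]
hingeL [546.6 192.5 102.9] z100: [548.  190.5] [543.8 193.9]
[531.21669753  73.4380277    2.        ] [583.05475376  71.99167284   2.        ]
```

Triangulated heights: rail end 102.0, gauge finger 102.2, hinge end 101.8 mm. So the rail is level, to within about 1 mm. I'll release and rise clear, moving away from the rail.

apply_moves:
  plan:
    - [[0,0,0],[0,0,0],91]
    - [[0,0,0],[0,0,0],91]
    - [[0,0,0],[0,0,0],91]
    - [[0,0,0],[0,0,0],91]
    - [[0,0,0],[0,0,0],91]
    - [[0,0,0],[0,0,0],91]
    - [[0,0,0.4],[0,0,0],91]
    - [[0,0,0.8],[0,0,0],91]
    - [[0,0,1],[0,0,0],91]
    - [[0,0,1],[0,0,0],91]

```text
clock: 10.4
position: [545.4, -105.4, 107.0]
orientation: [[0.078, 0.997, 0.001], [0.997, -0.078, -0.0], [-0.0, 0.001, -1.0]]
contact_force: [0.6, -0.4, -0.3]
finger_gap: 90.9
```

apply_moves:
  plan:
    - [[0,0,1],[0,0,0],91]
    - [[0,0,1],[0,0,0],91]
    - [[0,0,1],[0,0,0],91]
    - [[-0.3,0,1],[0,0,0],91]
    - [[-1,0,1],[0,0,0],91]
    - [[-1,0,0],[0,0,0],91]
    - [[-1,0,0],[0,0,0],91]
    - [[-1,0.5,0],[0,0,0],91]
    - [[-1,1,0],[0,0,0],91]
    - [[0,0,0],[0,0,0],91]

```text
clock: 11.65
position: [411.2, -66.9, 231.3]
orientation: [[0.077, 0.997, 0.001], [0.997, -0.077, 0.0], [0.0, 0.001, -1.0]]
contact_force: [0.9, -0.7, 0.5]
finger_gap: 91.1
```

Run:
```python
from h import *
s=r.sense();print(s['position'],s['clock'],s['contact_force'])
b=save('scene','s4')
crop(b,140,120,340,270,4,'s4c')
```

```text
[411.16134132 -66.92389815 231.27105254] 11.65 [ 0.92783522 -0.6774954   0.52120592]
```

View pics/s4c.png

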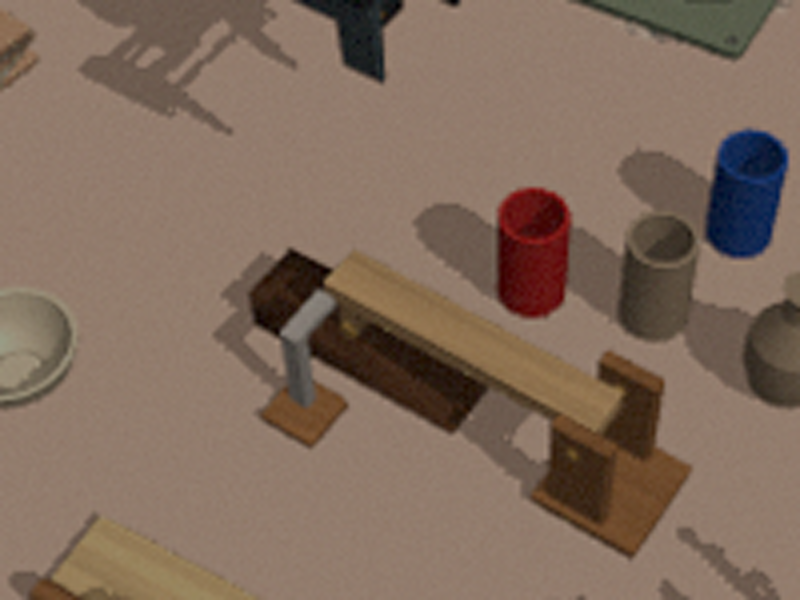

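The scene crop shows the rail lying on the wedge, level with the gauge finger, and the wedge stayed put. Next, the grey-brown tumbler.

apply_moves:
  plan:
    - [[-0.1,1,0],[0,0,0],91]
    - [[-0.1,1,0],[0,0,0],91]
    - [[-0.03,1,0],[0,0,0],91]
    - [[0,1,0],[0,0,0],91]
    - [[0,1,0],[0,0,0],91]
    - [[0,1,0],[0,0,0],91]
    - [[0,1,0],[0,0,0],91]
    - [[0,1,0],[0,0,0],91]
    - [[0,0.96,0],[0,0,0],91]
    - [[0,0,0],[0,0,0],91]

```text
clock: 12.95
position: [408.1, 157.1, 230.7]
orientation: [[0.076, 0.997, 0.001], [0.997, -0.076, 0.0], [0.0, 0.001, -1.0]]
contact_force: [-0.2, -0.7, -0.3]
finger_gap: 91.2
```

apply_moves:
  plan:
    - [[0,0,-1],[0,0,0],91]
    - [[0,0,-1],[0,0,0],91]
    - [[0,0,-1],[0,0,0],91]
    - [[0,0,-0.8],[0,0,0],91]
    - [[0,0,0],[0,0,0],91]
    - [[0,0,0],[0,0,0],91]
    - [[0,0,0],[0,0,0],91]
    - [[0,0,0],[0,0,0],91]
    - [[0,0,0],[0,0,0],91]
    - [[0,0,0],[0,0,0],91]

```text
clock: 14.2
position: [407.1, 156.2, 135.6]
orientation: [[0.078, 0.997, 0.0], [0.997, -0.078, 0.0], [0.0, 0.0, -1.0]]
contact_force: [-0.1, -0.0, 0.7]
finger_gap: 91.1
```

Run:
```python
from h import *
s=r.sense();print(s['position'],s['clock'],s['contact_force'])
b=save('scene','s5'); a=save('top','t5')
crop(b,200,120,400,270,4,'s5c'); crop(a,150,130,350,280,4,'t5c')
```

```text
[407.05161058 156.179285   135.59921778] 14.2 [-0.1456038  -0.01315287  0.6692236 ]
```

View pics/s5c.png

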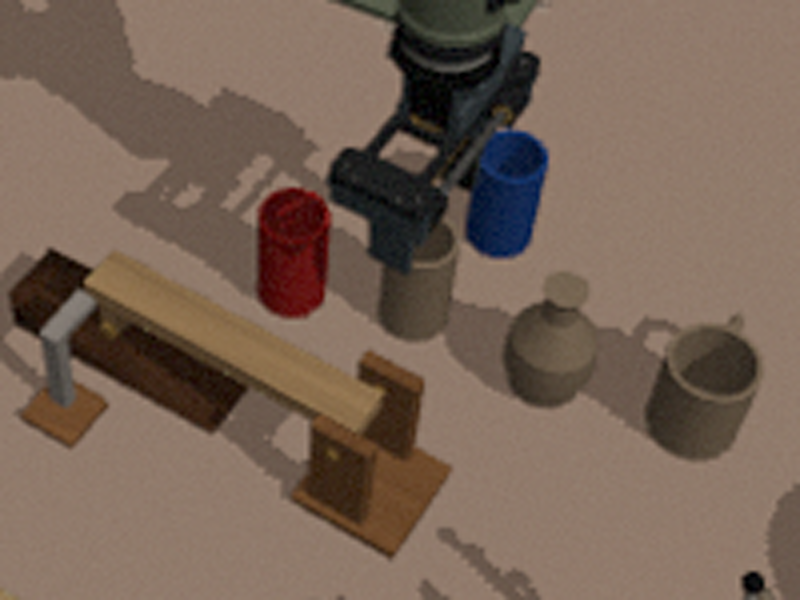

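View pics/t5c.png

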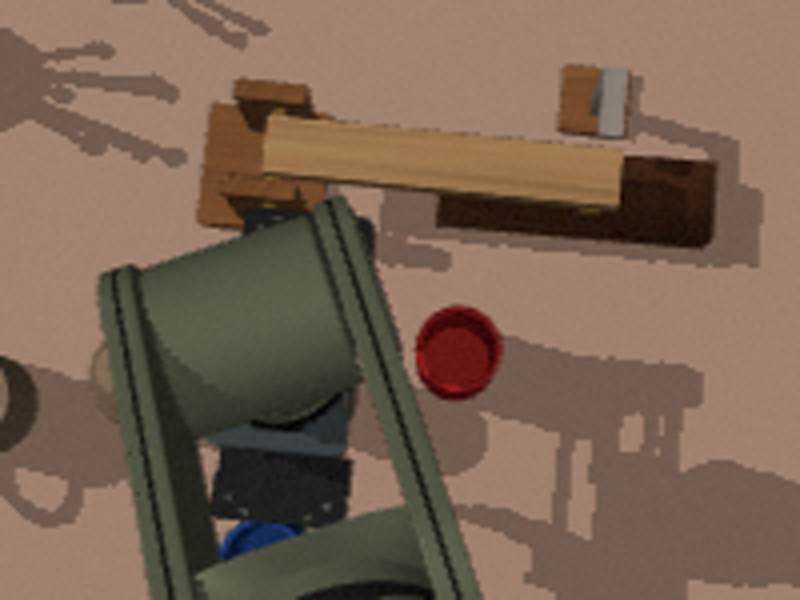

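The jaws straddle the grey-brown tumbler (scene crop (418,285)), with red and blue clear on either side. Descend and grip.

apply_moves:
  plan:
    - [[0,0,-0.6],[0,0,0],91]
    - [[0,0,-0.6],[0,0,0],91]
    - [[0,0,-0.6],[0,0,0],91]
    - [[0,0,-0.5],[0,0,0],91]
    - [[0,0,-0.3],[0,0,0],91]
    - [[0,0,0],[0,0,0],91]
    - [[0,0,0],[0,0,0],62]
    - [[0,0,0],[0,0,0],62]
    - [[0,0,0],[0,0,0],62]
    - [[0,0,0],[0,0,0],62]

```text
clock: 15.55
position: [406.4, 156.1, 70.5]
orientation: [[0.078, 0.997, -0.001], [0.997, -0.078, -0.0], [-0.0, -0.001, -1.0]]
contact_force: [-2.3, 0.4, 0.9]
finger_gap: 61.9
```

apply_moves:
  plan:
    - [[0,0,0],[0,0,0],60]
    - [[0,0,0],[0,0,0],58]
    - [[0,0,0],[0,0,0],56]
    - [[0,0,0],[0,0,0],54]
    - [[0,0,0],[0,0,0],50]
    - [[0,0,0],[0,0,0],50]
    - [[0,0,0],[0,0,0],50]
    - [[0,0,0],[0,0,0],50]
    - [[0,0,0],[0,0,0],50]
    - [[0,0,0],[0,0,0],50]
  squeeze: 15

```text
clock: 16.8
position: [407.0, 156.1, 70.5]
orientation: [[0.078, 0.997, 0.0], [0.997, -0.078, 0.0], [0.0, 0.0, -1.0]]
contact_force: [-0.2, 0.2, -2.6]
finger_gap: 57.7
```

apply_moves:
  plan:
    - [[0,0,0.2],[0,0,0],50]
    - [[0,0,0.5],[0,0,0],50]
    - [[0,0,0.8],[0,0,0],50]
    - [[0,0,0.8],[0,0,0],50]
    - [[0,0,0.8],[0,0,0],50]
    - [[0,0,0.8],[0,0,0],50]
    - [[0,0,0.8],[0,0,0],50]
    - [[0,0,0.8],[0,0,0],50]
    - [[0,0,0.5],[0,0,0],50]
    - [[0,0,0],[0,0,0],50]
  squeeze: 20

```text
clock: 18.05
position: [407.4, 156.3, 221.5]
orientation: [[0.078, 0.997, 0.002], [0.997, -0.078, 0.001], [0.001, 0.002, -1.0]]
contact_force: [0.5, -0.5, -2.5]
finger_gap: 57.7
```

apply_moves:
  plan:
    - [[0.3,-0.15,0],[0,0,0],50]
    - [[0.7,-0.37,0],[0,0,0],50]
    - [[0.8,-0.42,0],[0,0,0],50]
    - [[0.8,-0.42,0],[0,0,0],50]
    - [[0.8,-0.42,0],[0,0,0],50]
    - [[0.8,-0.42,0],[0,0,0],50]
    - [[0.8,-0.42,0],[0,0,0],50]
    - [[0.7,-0.4,0],[0,0,0],50]
    - [[0.3,-0.17,0],[0,0,0],50]
    - [[0,0,0],[0,0,0],50]

```text
clock: 19.3
position: [557.2, 76.1, 220.2]
orientation: [[0.079, 0.997, -0.001], [0.997, -0.079, 0.0], [0.0, -0.001, -1.0]]
contact_force: [-0.1, -0.7, -2.0]
finger_gap: 57.9
```

apply_moves:
  plan:
    - [[0,0,-0.4],[0,0,0],50]
    - [[0,0,-0.4],[0,0,0],50]
    - [[0,0,-0.2],[0,0,0],50]
    - [[0,0,0],[0,0,0],50]
    - [[0,0,0],[0,0,0],50]
    - [[0,0,0],[0,0,0],50]
    - [[0,0,0],[0,0,0],50]
    - [[0,0,0],[0,0,0],50]
    - [[0,0,0],[0,0,0],50]
    - [[0,0,0],[0,0,0],50]

```text
clock: 20.55
position: [557.0, 76.4, 195.5]
orientation: [[0.078, 0.997, 0.0], [0.997, -0.078, -0.0], [-0.0, 0.0, -1.0]]
contact_force: [-0.6, -0.2, -2.6]
finger_gap: 57.6
```

Run:
```python
from h import *
s=r.sense();print(s['position'],s['clock'],s['contact_force'],s['finger_gap'])
b=save('scene','s6'); a=save('top','t6')
crop(b,180,100,380,250,4,'s6c'); crop(a,170,110,370,260,4,'t6c')
```

```text
[557.04465206  76.38103827 195.47226287] 20.55 [-0.58949778 -0.23460032 -2.59004594] 57.55332574296865
```

View pics/s6c.png

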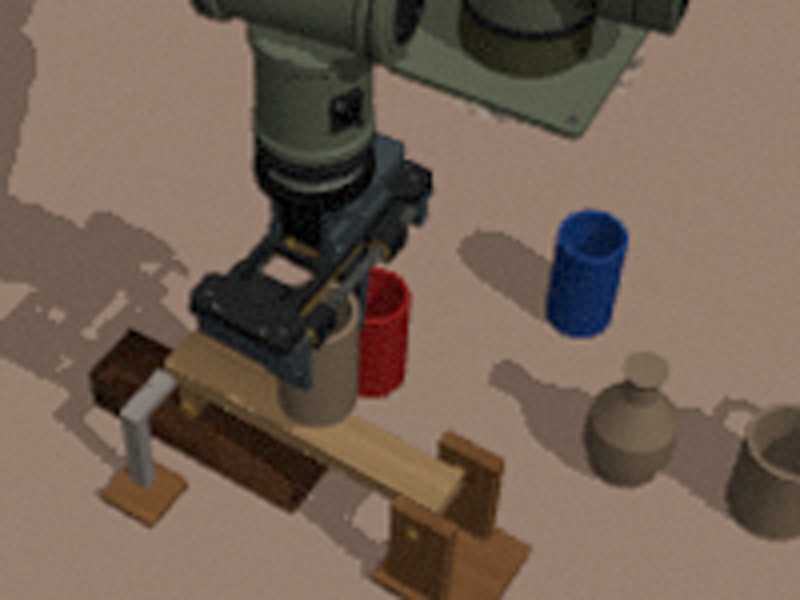

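View pics/t6c.png

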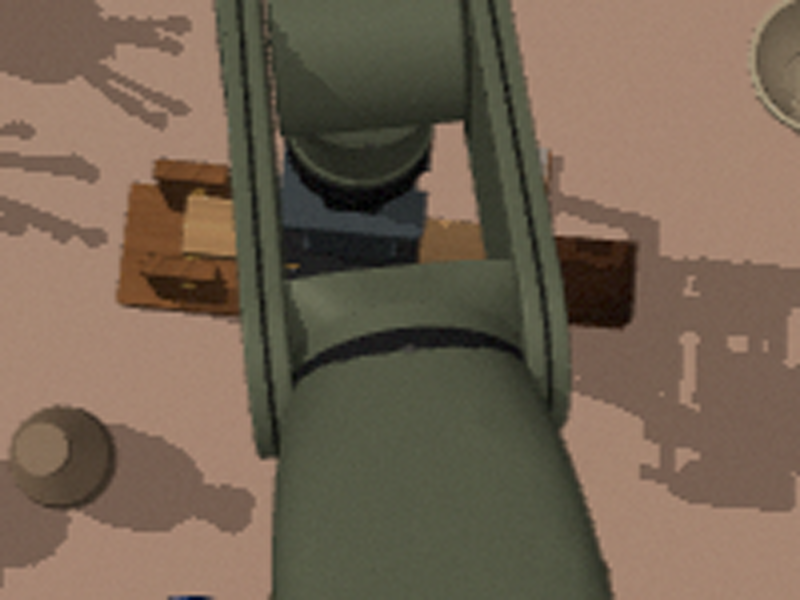

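The tumbler is held upright 25 mm above mid-rail (scene crop (320,400)). I'll lower it gently, creeping at the end.

apply_moves:
  plan:
    - [[0,0,-0.3],[0,0,0],50]
    - [[0,0,-0.3],[0,0,0],50]
    - [[0,0,-0.16],[0,0,0],50]
    - [[0,0,-0.08],[0,0,0],50]
    - [[0,0,-0.04],[0,0,0],50]
    - [[0,0,0],[0,0,0],50]
    - [[0,0,0],[0,0,0],50]
    - [[0,0,0],[0,0,0],50]
    - [[0,0,0],[0,0,0],50]
    - [[0,0,0],[0,0,0],50]

```text
clock: 21.9
position: [557.0, 76.4, 173.5]
orientation: [[0.078, 0.997, 0.0], [0.997, -0.078, 0.0], [0.0, 0.0, -1.0]]
contact_force: [0.6, 0.5, -2.9]
finger_gap: 57.8
```

Run:
```python
from h import *
s=r.sense();print(s['position'],s['clock'],s['contact_force'],s['finger_gap'])
b=save('scene','s7')
crop(b,205,155,305,230,8,'s7c')
for d in (-20,0,20): print(proj('scene',[557.4+d*.997,76.3-d*.078,100]))
```

```text
[557.01858566  76.38998446 173.48670664] 21.9 [ 0.58730183  0.45458382 -2.88106681] 57.84033105904504
[261.45356558 199.64094913]
[257.75219149 204.18680621]
[253.98880439 208.8088248 ]
```

View pics/s7c.png

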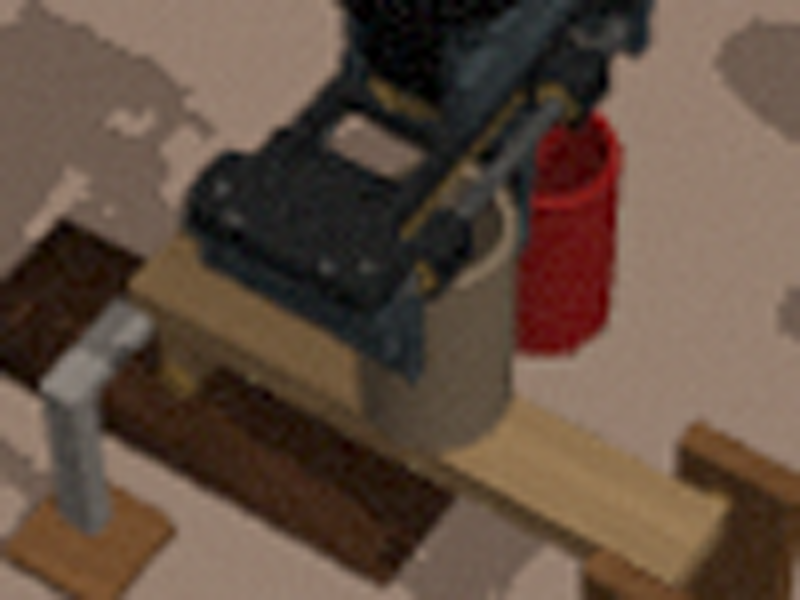

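apply_moves:
  plan:
    - [[0,0,-0.04],[0,0,0],50]
    - [[0,0,-0.04],[0,0,0],50]
    - [[0,0,-0.02],[0,0,0],50]
    - [[0,0,0],[0,0,0],50]
    - [[0,0,-0.02],[0,0,0],50]
    - [[0,0,0],[0,0,0],50]
    - [[0,0,0],[0,0,0],50]
    - [[0,0,0],[0,0,0],50]
    - [[0,0,0],[0,0,0],50]
    - [[0,0,0],[0,0,0],50]

```text
clock: 23.2
position: [557.0, 76.4, 170.5]
orientation: [[0.078, 0.997, 0.0], [0.997, -0.078, 0.0], [0.0, 0.0, -1.0]]
contact_force: [0.3, -0.4, -1.7]
finger_gap: 57.9
```

apply_moves:
  plan:
    - [[0,0,-0.02],[0,0,0],50]
    - [[0,0,0],[0,0,0],50]
    - [[0,0,0],[0,0,0],50]
    - [[0,0,0],[0,0,0],50]
    - [[0,0,0],[0,0,0],50]
    - [[0,0,0],[0,0,0],50]
    - [[0,0,0],[0,0,0],50]
    - [[0,0,0],[0,0,0],50]
    - [[0,0,0],[0,0,0],50]
    - [[0,0,0],[0,0,0],50]

```text
clock: 24.45
position: [557.1, 76.4, 170.2]
orientation: [[0.078, 0.997, 0.0], [0.997, -0.078, -0.0], [0.0, 0.0, -1.0]]
contact_force: [-1.4, 0.2, 3.2]
finger_gap: 57.8
```

```bash
python3 -c "
from h import *
s=r.sense();print(s['position'],s['contact_force'],s['wrist_torque'])"
```

```text
[557.10089241  76.38313729 170.15529654] [-1.43348877  0.15034222  3.19680889] [-0.05691351  0.11824854  0.01236247]
```

The contact force has gone from −2.6 to +3.2 N, so the tumbler is standing on the rail. I'll open gently and rise.

apply_moves:
  plan:
    - [[0,0,0],[0,0,0],59]
    - [[0,0,0],[0,0,0],60]
    - [[0,0,0],[0,0,0],62]
    - [[0,0,0],[0,0,0],66]
    - [[0,0,0],[0,0,0],72]
    - [[0,0,0],[0,0,0],80]
    - [[0,0,0],[0,0,0],88]
    - [[0,0,0],[0,0,0],88]
    - [[0,0,0],[0,0,0],88]
    - [[0,0,0],[0,0,0],88]

```text
clock: 25.7
position: [557.0, 76.4, 170.0]
orientation: [[0.078, 0.997, 0.0], [0.997, -0.078, -0.0], [0.0, 0.0, -1.0]]
contact_force: [-0.4, 0.4, -0.2]
finger_gap: 87.7
```

apply_moves:
  plan:
    - [[0,0,0.2],[0,0,0],88]
    - [[0,0,0.4],[0,0,0],88]
    - [[0,0,0.6],[0,0,0],88]
    - [[0,0,0.8],[0,0,0],88]
    - [[0,0,1],[0,0,0],88]
    - [[0,0,1],[0,0,0],88]
    - [[-1,0,0.5],[0,0,0],88]
    - [[-1,0,0],[0,0,0],88]
    - [[-1,0,0],[0,0,0],88]
    - [[-1,0,0],[0,0,0],88]

```text
clock: 26.95
position: [456.4, 76.4, 283.7]
orientation: [[0.078, 0.997, 0.002], [0.997, -0.078, 0.0], [0.0, 0.002, -1.0]]
contact_force: [-0.4, -0.1, 0.6]
finger_gap: 88.3
```

apply_moves:
  plan:
    - [[-0.6,-1,0],[0,0,0],88]
    - [[-0.5,-1,0],[0,0,0],88]
    - [[0,-1,0],[0,0,0],88]
    - [[0,-1,0],[0,0,0],88]
    - [[0,-1,0],[0,0,0],88]
    - [[0,-1,0],[0,0,0],88]
    - [[0,-1,0],[0,0,0],88]
    - [[0,-1,0],[0,0,0],88]
    - [[0,0,0],[0,0,0],88]
    - [[0,0,0],[0,0,0],88]

```text
clock: 28.2
position: [429.5, -123.2, 283.1]
orientation: [[0.078, 0.997, 0.001], [0.997, -0.078, 0.0], [0.0, 0.001, -1.0]]
contact_force: [0.0, 0.5, -0.5]
finger_gap: 88.3
```

Run:
```python
from h import *
s=r.sense();print(s['position'],s['clock'],s['contact_force'],s['finger_gap'])
b=save('scene','s8'); a=save('top','t8')
crop(b,190,130,310,230,6.5,'s8c'); crop(a,200,120,330,210,6,'t8c')
```

```text
[ 429.54649373 -123.16337477  283.08311899] 28.2 [ 0.04815942  0.4863312  -0.49009208] 88.2662684635262
```

View pics/s8c.png

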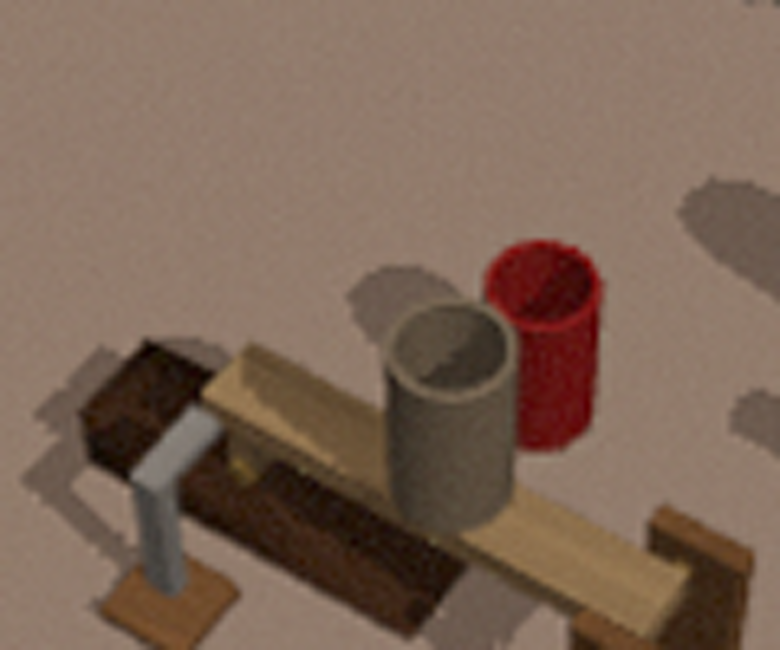

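View pics/t8c.png

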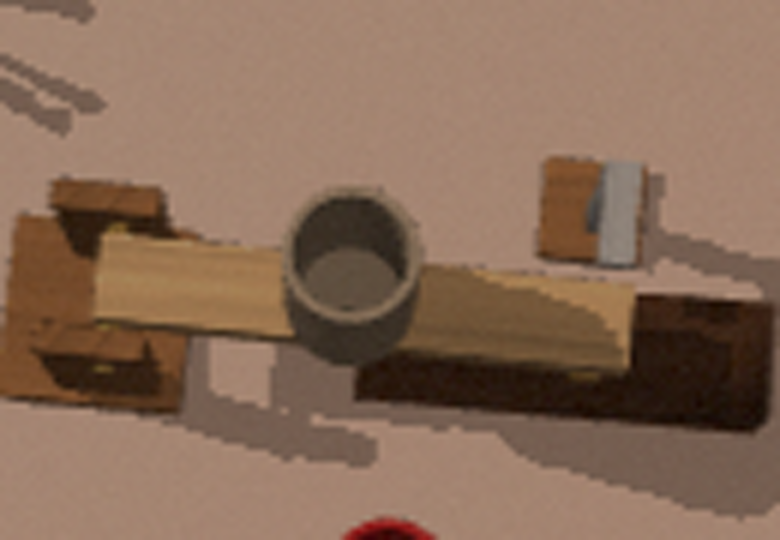

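Run:
```python
from h import *
T=lambda p:((p[0]+.5)/6+200-.5,(p[1]+.5)/6+120-.5)
S=lambda p:((p[0]+.5)/6.5+190-.5,(p[1]+.5)/6.5+130-.5)
for l,t,s in [('endR',(634,286),(203,393)),('endL',(629,371),(250,343)),('f-',(638,266),(192,407)),('f+',(599,262),(220,432)),('rim',(354,256),(452,352))]:
    print(l,tri(T(t),S(s)).round(1))
print(ray('top',T((354,256)),200),ray('scene',S((452,352)),200))
s=r.sense();print(s['clock'],np.abs(s['joint_velocities']).max())
```

```text
endR [567.3 -48.  102.4]
endL [529.1 -46.   99.3]
f- [576.3 -49.2 101.5]
f+ [579.1 -32.4  96.2]
rim [556.4  78.4 197.8]
[556.72017153  76.5509431  200.        ] [557.37012948  81.07929003 200.        ]
28.3 0.002654371172650639
```

```bash
python3 -c "
from h import *
print(r.finish_job())"
```

```text
the job is handed in; nothing more can be done
None
```

The rail is levelled on the wedge and the tumbler stands on its middle. The job was handed in at about 28 s; it reported no verdict.

**What I did:** I gripped the wedge by its butt and slid it about 165 mm along the table, turning it about 3.5° to line up with the rail, until the rail was level. I let go and backed off, then picked up the plain grey-brown tumbler with no handle. I lowered it onto mid-rail until I felt contact, opened the jaws gently and moved the arm clear.

**Last checks:**
- **Rail height:** the two-camera measurement gives the rail's end corners at 102.4 and 99.3 mm (mean about 101). The gauge finger's corners came out at 101.5 and 96.2 mm. The 96.2 disagrees with the known 100 mm and is probably a badly picked pixel. The measurement before release agreed better: 102.0 mm for the rail and 102.2 mm for the gauge.
- **Tumbler position:** its rim centre is at about (556.5, 78) mm, against a target of (557.4, 76.3) mm, and 198 mm up where 200 mm was expected. The two views differ by about 4.5 mm lengthwise along the rail, well inside the 40 mm allowed.
- **Surroundings:** the arm touched nothing at the end. In the pictures the mug, vase and bowl looked unmoved, but I did not re-measure them at the end.

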